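# Clamp a ceramic figure in its holder with the T-key

## Task

Lift the steel T-key out of its wooden stand, set it fully home in the square drive of the figure holder and let go, so that it stands there by itself before it is turned. Then take its handle again and turn it clockwise as seen from above, re-gripping along the way as needed, until the sliding jaw has come up to the ceramic figure and the drive will turn no further. Leave the key standing home in the drive, and do not disturb the figure, the paint jar or the cup.

Things in the scene. Friction and masses are not known exactly. Their poses are not given: they have to be found in the camera images.
- key: Steel T-key, 99 mm tall, 0.2 kg, upright in the stand at first. Origin: centre of its foot; z up. Square shank 16 mm wide (sides along x, y), z = 0 to 32, lowest 5 mm narrowed to 12.5; collar 36 mm across, z = 32 to 38, stops the insertion; stem 12 mm thick; crossbar handle along x: 90 mm long, 15 mm wide (y), z = 81 to 99.
- stand: Fixed wooden block 90 x 90 x 45 mm that holds the key at first. Origin: centre of its underside. A square hole 19 mm wide in the middle of its top, sides parallel to the block's; the key's collar rests on the top, so that its crossbar is at a height of 94 to 112 mm over the table.
- drive_mouth (a point): Centre of the mouth of the square socket in the drive, a steel block 46 mm wide, 36 mm tall, turning about its upright axis on the holder. On the block's top face, 69 mm above the table; the frame turns with the drive, z up, x and y along the socket's sides. Socket 18 mm wide, 34 mm deep; the key fits at any of four quarter turns and is home with its collar on the block's top.
- drive (a joint): Angle of the drive in rad, growing clockwise as seen from above; it starts between 0 and 0.5 and stops at 4.0, where the jaw meets the figure. It stays where it is left and resists with about 0.15 N m. The key has some 0.13 rad of play in it.
- jaw_face (a point): Middle of the cork face of the sliding jaw (60 mm wide, 70 mm tall, grey), geared to the drive, 5 mm of travel per rad, towards the figure.
- holder: The fixed figure holder: dark steel base 110 x 260 x 12 mm, with the drive at one end on a low grey housing, and a fixed grey cork-faced jaw (up to 87 mm above the table) at the other. Origin: on the table, under the drive's axis; its y runs along the base from the drive to the figure (140 mm) and the fixed jaw (184 mm).
- figure: Loose ceramic figure with a flat cap, 128 mm tall, 60 mm across at its foot, 0.4 kg, standing on the holder's base between the two jaws. Origin: centre of its underside, z up.
- brush_block: Fixed wooden block 90 x 90 x 45 mm like the key's stand, with four upright brushes up to 178 mm above the table. Origin: centre of its underside. Bystander; may change places with the stand.
- jar: Loose paint jar, 68 mm across, 90 mm tall. Origin: centre of its underside. Bystander.
- cup: Loose clear empty cup, 80 mm across its rim, 100 mm tall. Origin: centre of its underside. Bystander.
There are look-alikes about, which are no part of the job. Leave any purple look-alike of the key alone.

How it is judged (in metres and radians):
On the way, in this order (a step that is already met when the one before it is completed fails the run):
1. the key is home in the drive and released, standing by itself, before the drive has been turned past 1 rad (z of key in the frame of drive_mouth below -0.027 m and horizontal distance between key and drive_mouth below 0.006 m and angle between the z axis of key and the z axis of drive_mouth, either way round below 0.12 rad and contact force between the fingers and key below 0.2 N and value of joint drive below 1 rad), for 0.2 s.
2. with the key home, the drive is turned clockwise to its stop (z of key in the frame of drive_mouth below -0.027 m and horizontal distance between key and drive_mouth below 0.006 m and angle between the z axis of key and the z axis of drive_mouth, either way round below 0.12 rad and value of joint drive above 3.75 rad), for 0.2 s.
At the end, for the whole second after the job is handed in: The drive is above 3.75 rad (stop at 4.0); the key stands at rest in the socket, at least 27 of its 32 mm deep, within 6 mm of centre and 0.12 rad of upright; the figure is upright (0.1 rad) within 20 mm of its first place; jar and cup are within 30 mm of theirs (all of step 2 and linear speed of key below 0.02 m/s and angle between figure's own z axis and vertical below 0.1 rad and distance of figure from where it was at the start of the episode below 0.02 m and distance of each of jar, cup from where it was at the start of the episode below 0.03 m); the robot touches nothing.
It fails at once if the figure is tipped or shoved (angle between figure's own z axis and vertical above 0.3 rad or distance of figure from where it was at the start of the episode above 0.03 m).
It fails at once if the jar or the cup is shoved or tipped (distance of any of jar, cup from where it was at the start of the episode above 0.03 m or angle between any of jar, cup's own z axis and vertical above 0.3 rad).
It also fails if it takes over 72 s, if anything falls off the work surface, if the arm or the gripper's body presses on something with over 40 N, if the wrist force passes 120 N, or if a joint passes its speed limit or range.

## Robot

A 7-joint arm with a two-finger parallel gripper is mounted at the origin on the work surface. World frame = base frame: x ahead of the robot, y to its left, z up, the work surface at z = 0. Lengths are in mm, angles in rad, forces in N, time in s.
With the tool pointing down it reaches from about 400 to 900 mm from the base axis. Payload 5.6 kg.
Tool frame: the origin (TCP) lies midway between the tips of the shut fingers; the grasp point (between the pads) lies 19 mm behind it; x points along the fingers, y is the direction in which the jaws open and shut, and the axes are right-handed (so a half turn about x gives the same grasp; the last joint's range is limited). The gripper opens to 92 mm and grips with 3 to 60 N. Pads are 20 mm wide; open, the fingers measure 128 mm over their backs; the gripper's body (75 mm by 189 mm) begins 69 mm behind the grasp point.
Start: joints at [1.123, 0.468, -0.012, 1.603, 0.006, 1.071, -0.056], TCP at [255.953, -597.493, 186.392] pointing down, gripper open.
Joint ranges: [-2.53, 2.53], [-0.31, 2.02], [-1.57, 1.55], [0.28, 2.44], [-1.29, 4.43], [0.15, 1.84], [-2.92, 2.92]. Speed limits (rad/s): [2.57, 2.57, 3.14, 3.14, 3.14, 3.14, 3.14].

## Interface

Orientations are given as a rotation vector (axis times angle).
In Python, from cell import robot, grip, kin, viewer gives the robot as it stands. Calls block until the motion is done:
- robot.movep(position, orientation): joint-space move of the TCP to a pose.
- robot.servo_line(position, feed=150, rotation=None): straight line of the TCP; rotation=None keeps the orientation; feed is the mean speed in mm/s.
- robot.goto_joints(angles): joint-space move.
- grip(opening, newtons=None): opening from 0.0 (shut) to 1.0 (fully open); newtons is the grip in N (None keeps the last); returns when the fingers have stopped.
- robot.hold(seconds).
- kin.ik(position, orientation): joint angles nearest the present ones, or None.
- robot.observe(): the state.
- viewer.read_camera(name): name is "scene" or "top"; returns the picture (480x640x3 uint8, red, green, blue); there is no depth.
- viewer.camera_info(name): a dict with "camera_matrix" (3x3 intrinsics, pixels), "k1" (the pictures are not rectified: a ray, as slopes to the right and down, at radius r is drawn at 1 + k1 r^2 times it, then the intrinsics apply), "R" (3x3) and "t" (3): a world point X has camera coordinates R X + t. Camera axes: x right, y down, z forward; pixel columns grow to the right and rows downward; lengths in mm; the calibration is good to about 2 mm. A picture is of the moment at which its call begins. camera_info takes no time and is no camera call.
A pose or a line that the arm cannot do raises robot.IKError and nothing moves.
- robot.job_done(): hands the job in, once; it reports no verdict.
Trained networks look in the newest picture that a camera, given by its name, has taken for a name from the list of things; names that differ only in an ending like _2 or _b are one class to them, and where a whole thing is asked for, a point or a joint stands for the part that bears it (a point fixed in the world has none). Each returns a list of dicts, best first, with "confidence" (0 to 1); they miss things now and then, are a little off and sometimes report something else, mostly with a low value. They report only what shows in the picture. A call takes as long as a camera call. They do not tell look-alikes from the thing itself.
- viewer.silhouettes(name, camera): "mask" (480x640 bool, what is visible of it).
- viewer.pinpoint(name, camera): "at" ([x, y, z] in mm, in the coordinates of the camera as it stood for that picture, good to about 4 mm: a listed point, or the origin of a listed thing).
The state is a dict: "t": time; "joints": joint angles; "joint_velocities": joint speeds; "joint_torque": joint torques, N m; "tcp_pos": TCP position; "tcp_rot": TCP orientation; "contact_force": force on the tool from outside, world axes, zero at the start; "wrist_torque": the same for the moment, N m; "grip_width": opening from 0.0 (shut) to 1.0 (fully open).
Only numpy, scipy, OpenCV 4.12 (cv2) and the standard library are available. Lean on these libraries where they do the work, as an engineer would, in place of code of your own. Each camera call takes 0.05 s, during which the arm holds its last target.

## Working session

There is one attempt and no reset: what is moved stays moved. The work goes in short steps, each a Python script; the robot and the scene stay as the last script left them, time stands still between calls to the robot, and variables do not carry over. Pictures are saved under pics/ and viewed, and the job is handed in when it is done.

```bash
ls; mkdir -p pics; python3 - <<'E'
from cell import robot, grip, kin, viewer
import cv2
for c in("scene","top"):
    im=viewer.read_camera(c); cv2.imwrite(f"pics/{c}0.png",im[:,:,::-1])
    i=viewer.camera_info(c); print(c,i)
print(robot.observe())
E
```

```text
pics
scene {'camera_matrix': array([[529.17121512,   0.        , 319.12116724],
       [  0.        , 529.17121512, 227.55811372],
       [  0.        ,   0.        ,   1.        ]]), 'k1': -0.07271686088525173, 'R': array([[ 0.54809554,  0.83641121, -0.00275063],
       [ 0.50333979, -0.33245862, -0.79757151],
       [-0.66801222,  0.43576089, -0.60321813]]), 't': array([-287.5373052 , -257.4898737 , 1760.62541352])}
top {'camera_matrix': array([[558.20512367,   0.        , 321.61978111],
       [  0.        , 558.20512367, 238.2135111 ],
       [  0.        ,   0.        ,   1.        ]]), 'k1': -0.059619448039885906, 'R': array([[ 0.00787968, -0.99993418,  0.00833955],
       [-0.98051744, -0.00936307, -0.19620876],
       [ 0.19627393, -0.00663102, -0.98052668]]), 't': array([ -67.79610165,  591.95416022, 1128.40009054])}
{'t': 0.1, 'joints': array([ 1.12301689,  0.46831647, -0.01161139,  1.60353301,  0.00603529,
        1.07135892, -0.05631117]), 'joint_velocities': array([-0.0015541 ,  0.00013803, -0.00104721, -0.00208396, -0.00061075,
       -0.00030477, -0.00183493]), 'joint_torque': array([ 1.01961257e-03, -5.21643734e+01, -1.23431400e-02, -2.44362813e+01,
       -5.67570725e-02,  1.40843642e-02,  4.86796591e-05]), 'tcp_pos': array([ 255.68936117, -596.98673822,  185.51726706]), 'tcp_rot': array([ 1.99898388,  0.41177815, -1.99991278]), 'contact_force': array([0.48219592, 0.860737  , 0.67223359]), 'wrist_torque': array([ 0.05995704,  0.00924628, -0.01002923]), 'grip_width': 0.9989117465080791}
```

View pics/scene0.png

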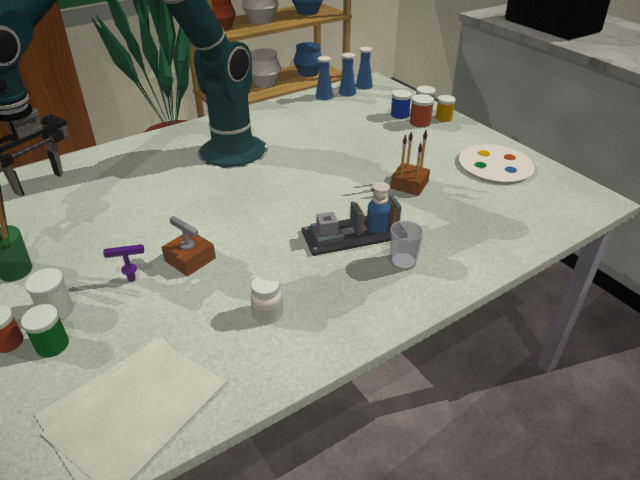

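View pics/top0.png

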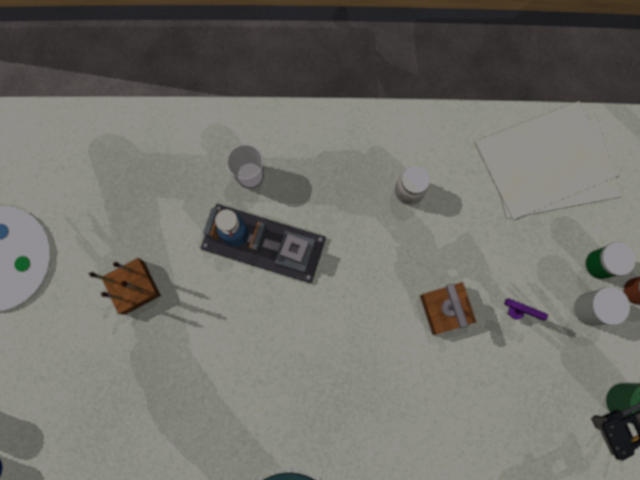

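```bash
cat > h.py <<'E'
from cell import robot, grip, kin, viewer
import numpy as np, cv2
from scipy.spatial.transform import Rotation as Ro
def toworld(c,p):
    i=viewer.camera_info(c); return i["R"].T@(np.array(p)-i["t"])
def proj(c,X):
    i=viewer.camera_info(c); x=i["R"]@np.array(X)+i["t"]; s=x[:2]/x[2]; s=s*(1+i["k1"]*(s@s)); K=i["camera_matrix"]
    return np.array([K[0,0]*s[0]+K[0,2],K[1,1]*s[1]+K[1,2]])
def ray(c,uv,z):
    i=viewer.camera_info(c); K=i["camera_matrix"]
    d=np.array([(uv[0]-K[0,2])/K[0,0],(uv[1]-K[1,2])/K[1,1]]); s=d.copy()
    for _ in range(20): s=d/(1+i["k1"]*(s@s))
    v=i["R"].T@np.array([s[0],s[1],1]); o=-i["R"].T@i["t"]
    return o+v*(z-o[2])/v[2]
def down(phi):  # jaw opening direction (tool y) at heading phi in world, tool x down
    y=np.array([np.cos(phi),np.sin(phi),0]); x=np.array([0,0,-1.]); z=np.cross(x,y)
    return Ro.from_matrix(np.stack([x,y,z],1)).as_rotvec()
E
python3 - <<'E'
from h import *
for c in("scene","top"):
    viewer.read_camera(c)
    for n in ["key","drive_mouth","holder","stand","brush_block","figure","jar","cup","jaw_face"]:
        for d in viewer.pinpoint(n,c): print(c,n,round(d["confidence"],2),toworld(c,d["at"]).round(1),proj(c,toworld(c,d["at"])).round(0))
print(robot.observe()["t"])
o=robot.observe(); print(Ro.from_rotvec(o["tcp_rot"]).as_matrix().round(3))
E
```

```text
scene key 0.96 [ 445.8 -334.    12.9] [189. 255.]
scene key 0.82 [ 444.9 -481.4    0.9] [133. 280.]
scene drive_mouth 0.92 [569.1  -2.4  68.4] [328. 218.]
scene holder 0.88 [571.7  -5.1   3.8] [327. 239.]
scene stand 0.6 [ 444.9 -337.1   -0.7] [189. 259.]
scene brush_block 0.59 [484.6 345.8   3.5] [408. 184.]
scene figure 0.58 [610.  126.3  14.1] [377. 226.]
scene figure 0.2 [570.3  -1.1  70.9] [329. 217.]
scene jar 0.62 [ 714.5 -265.5   -1.1] [266. 314.]
scene cup 0.85 [749.3 102.2  -1.9] [403. 263.]
scene jaw_face 0.69 [592.8  78.2  53.2] [359. 217.]
top key 0.78 [ 448.5 -335.5   16.5] [447. 309.]
top key 0.78 [ 443.  -479.9    0.6] [511. 312.]
top drive_mouth 0.8 [568.5  -6.5  67.9] [295. 248.]
top holder 0.73 [ 5.704e+02 -6.900e+00 -1.000e-01] [296. 253.]
top stand 0.93 [ 448.8 -333.1   -1.5] [444. 309.]
top brush_block 0.83 [485.4 349.1  -2.1] [135. 289.]
top figure 0.92 [614.3 129.8   8.9] [235. 232.]
top figure 0.17 [ 5.718e+02 -3.900e+00 -4.000e-01] [295. 252.]
top jar 0.88 [ 7.176e+02 -2.618e+02  6.000e-01] [409. 190.]
top cup 0.71 [751.1 103.6   2.7] [249. 174.]
top jaw_face 0.76 [594.9  80.   56.9] [255. 237.]
1.1
[[-0.     0.394 -0.919]
 [ 0.    -0.919 -0.394]
 [-1.    -0.     0.   ]]
```

The scene view shows the steel key in the near wooden stand at about (187,240) and the purple look-alike at (125,262). The holder is around (350,225), with the drive at (327,220), the cup at (405,245) and the jar at (266,300). In the top view the key is at (455,305) and the drive at (295,248). Next I'll zoom in for angles.

```bash
python3 - <<'E'
from h import *
im=viewer.read_camera("top")
a=cv2.resize(im[265:350,400:500],None,fx=8,fy=7.0588,interpolation=cv2.INTER_CUBIC); 
b=im[190:290,190:340]
cv2.imwrite("pics/keyz.png",cv2.resize(im[265:340,400:500],None,fx=8,fy=8,interpolation=cv2.INTER_CUBIC)[:,:,::-1])
cv2.imwrite("pics/drvz.png",cv2.resize(im[215:285,255:335],None,fx=8,fy=8,interpolation=cv2.INTER_CUBIC)[:,:,::-1])
E
```

```text
(no output)
```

View pics/keyz.png

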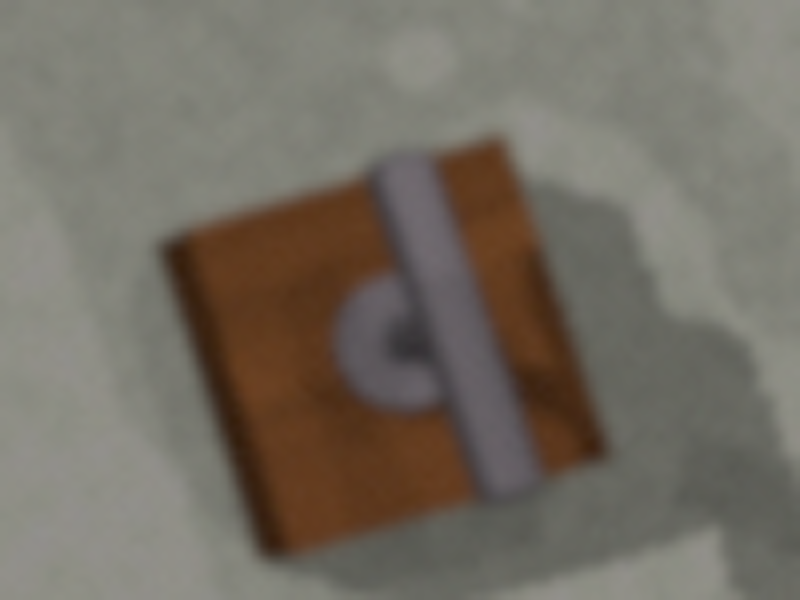

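View pics/drvz.png

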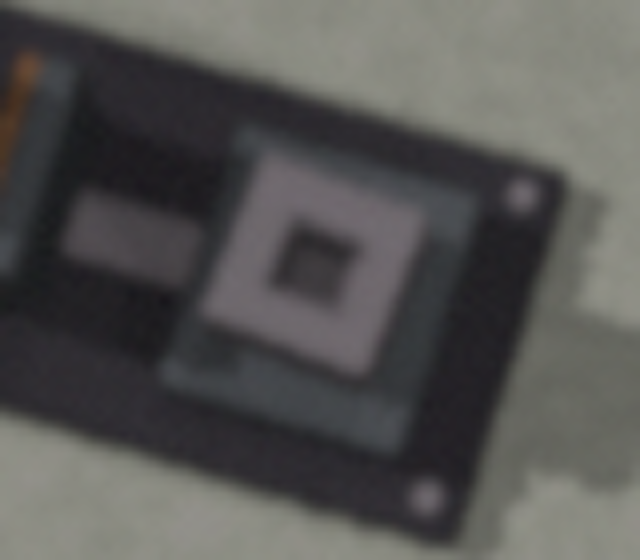

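The key crossbar runs from about (403,155) to (510,495) in the 8× crop. The drive block's top corners are near (262,150), (430,210), (370,375) and (205,310). Now to turn these into world coordinates.

```bash
python3 - <<'E'
from h import *
z=lambda p,o:np.array([(p[0]+.5)/8-.5+o[0],(p[1]+.5)/8-.5+o[1]])
A=ray("top",z((407,155),(400,265)),112);B=ray("top",z((510,493),(400,265)),112)
print("bar",A,B,(A+B)/2,np.linalg.norm(A-B),np.degrees(np.arctan2(*(A-B)[[1,0]])))
S=[ray("top",z(p,(400,265)),45) for p in [(185,235),(505,135),(608,455),(275,552)]]
S=np.array(S);print(S.round(1),S.mean(0))
for i in range(4):
    d=S[(i+1)%4]-S[i];print(np.linalg.norm(d),np.degrees(np.arctan2(d[1],d[0])))
D=np.array([ray("top",z(p,(255,215)),69) for p in [(260,150),(430,208),(368,377),(203,312)]])
print(D.round(1),D.mean(0))
for i in range(4):
    d=D[(i+1)%4]-D[i];print(np.linalg.norm(d),np.degrees(np.arctan2(d[1],d[0])))
D=np.array([ray("top",z(p,(255,215)),69) for p in [(297,212),(362,240),(335,312),(268,285)]])
print("sock",D.mean(0))
for i in range(4):
    d=D[(i+1)%4]-D[i];print(np.linalg.norm(d),np.degrees(np.arctan2(d[1],d[0])))
H=[ray("top",z(p,(255,215)),12) for p in [(565,165),(455,542)]];d=H[1]-H[0];print(np.linalg.norm(d),np.degrees(np.arctan2(d[1],d[0])))
# refine in top view with full mask of drive region via scene
for c in("scene","top"):
  im=viewer.read_camera(c)
  for n in("key","drive"):
    for k,d in enumerate(viewer.silhouettes(n,c)):
        m=d["mask"];ys,xs=np.nonzero(m);print(c,n,d["confidence"],xs.min(),xs.max(),ys.min(),ys.max(),m.sum())
o=robot.observe();print(proj("scene",(570,-5,69)))
im=viewer.read_camera("scene")
cv2.imwrite("pics/s_z.png",cv2.resize(im[190:265,290:390],None,fx=8,fy=8,interpolation=cv2.INTER_CUBIC)[:,:,::-1])
cv2.imwrite("pics/s_k.png",cv2.resize(im[205:280,140:240],None,fx=8,fy=8,interpolation=cv2.INTER_CUBIC)[:,:,::-1])
E
```

```text
bar [ 490.72219604 -321.72668726  112.        ] [ 406.71962943 -344.58744212  112.        ] [ 448.72091273 -333.15706469  112.        ] 87.05771252284482 15.223983495654734
[[ 476.9 -277.8   45. ]
 [ 504.2 -364.4   45. ]
 [ 419.6 -388.5   45. ]
 [ 394.  -299.5   45. ]] [ 448.67442906 -332.5393931    45.        ]
90.71755645436598 -72.54217969034688
87.96186757243866 -164.07134209738942
92.65568267114624 106.01766934853237
85.70759673878821 14.611376181091
[[600.4  10.5  69. ]
 [585.2 -34.6  69. ]
 [540.  -18.9  69. ]
 [556.9  24.6  69. ]] [570.61150103  -4.61864145  69.        ]
47.55165052484452 -108.60565187896039
47.788573311694044 160.89738883688844
46.63757887071153 68.86082688584689
45.728463639051185 -17.922566574162666
sock [570.40515295  -4.69104386  69.        ]
18.721858384567618 -113.0699382695349
20.423787798473214 160.61645032890564
19.038000895459987 68.36781415714582
20.883310068827303 -20.317023108008144
109.10854469803273 164.4426909454202
scene key 0.9 103 143 245 280 572
scene key 0.76 170 197 216 250 470
scene drive 0.82 316 337 212 235 464
top key 0.76 505 547 299 319 463
top key 0.7 442 466 284 327 532
top drive 0.9 280 307 236 263 519
[327.24235763 218.0701328 ]
```

View pics/s_z.png

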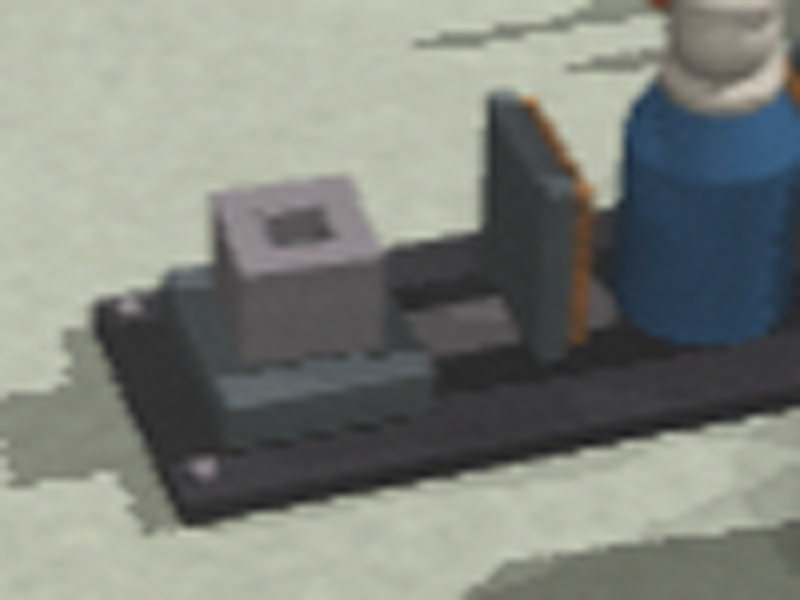

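View pics/s_k.png

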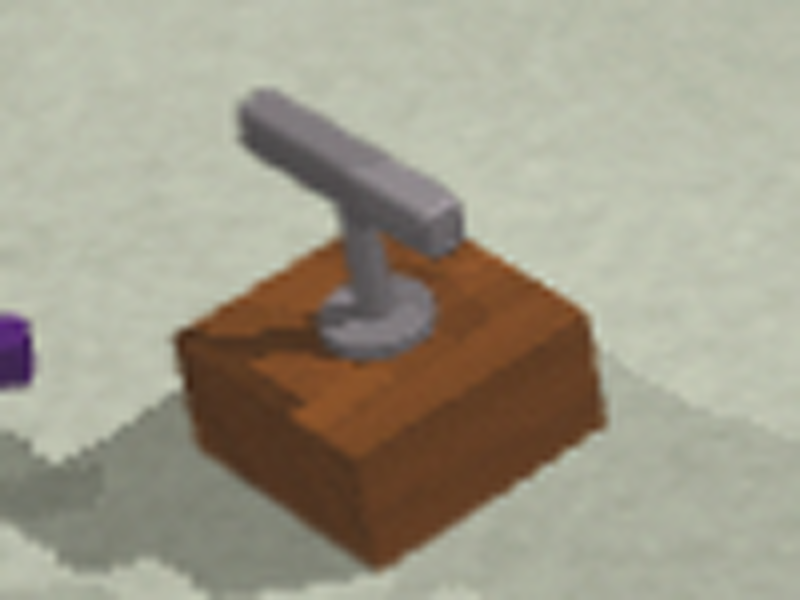

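The pixel measurements, the pinpoint results and both cameras agree. The key is at (448.7,-333) with its bar at about 15°. The drive is at (570.5,-4.7) with its socket sides at about 70.5° (mod 90), and the holder's y axis at about 74.4°. Next I'll check IK feasibility for the full stroke.

```bash
python3 - <<'E'
from h import *
r=np.radians
for ph in (105,-75): print("pick",ph,kin.ik([448.7,-333,84],down(r(ph))),kin.ik([448.7,-333,190],down(r(ph))))
for ph in (160.5,115,70.5,25,-20,-72.5,-110,-160):
    for z in (108,200): 
        q=kin.ik([570.5,-4.7,z],down(r(ph))); print(ph,z,None if q is None else np.round(q,3))
E
```

```text
pick 105 [ 1.10592278  0.55449295 -0.68260438  1.87701799  0.45006051  0.86869619
  2.03130114] [ 1.1390048   0.4108787  -0.7097712   1.79051823  0.30433013  1.05239222
  2.15006064]
pick -75 [ 0.64385297  0.44761484 -0.08183289  1.9075412   0.0499065   0.78836604
 -0.77414471] [ 0.65575326  0.31527159 -0.09429864  1.82155389  0.03456349  1.0063475
 -0.76141507]
160.5 108 [ 0.823  0.908 -1.328  1.814  0.946  1.232  2.005]
160.5 200 [ 0.839  0.724 -1.318  1.735  0.734  1.281  2.15 ]
115 108 [ 0.823  0.908 -1.328  1.814  0.946  1.232  1.21 ]
115 200 [ 0.839  0.724 -1.318  1.735  0.734  1.281  1.356]
70.5 108 [ 0.499  0.548 -0.72   1.832  0.443  0.929  0.81 ]
70.5 200 [ 0.514  0.426 -0.726  1.752  0.315  1.084  0.913]
25 108 [ 0.454  0.528 -0.657  1.835  0.399  0.914  0.051]
25 200 [ 0.474  0.411 -0.671  1.754  0.286  1.076  0.143]
-20 108 [ 0.373  0.498 -0.545  1.84   0.323  0.893 -0.673]
-20 200 [ 0.403  0.388 -0.574  1.759  0.237  1.065 -0.602]
-72.5 108 [ 0.235  0.462 -0.363  1.849  0.209  0.868 -1.494]
-72.5 200 [ 0.298  0.362 -0.436  1.765  0.173  1.052 -1.465]
-110 108 [ 0.137  0.445 -0.238  1.855  0.134  0.857 -2.086]
-110 200 [ 0.203  0.345 -0.316  1.771  0.122  1.044 -2.076]
-160 108 [-0.004  0.43  -0.059  1.865  0.033  0.847 -2.871]
-160 200 [ 0.081  0.33  -0.163  1.78   0.061  1.037 -2.897]
```

```bash
python3 - <<'E'
from h import *
r=np.radians
p=robot.observe()["tcp_pos"]
robot.servo_line([p[0]+20,p[1]+60,280],feed=250)
robot.movep([448.7,-333,180],down(r(105.2)))
o=robot.observe();print(o["t"],o["joints"].round(3),o["tcp_pos"].round(1),o["contact_force"].round(2))
robot.servo_line([448.7,-333,84],feed=150)
o=robot.observe();print(o["t"],o["tcp_pos"].round(1),o["contact_force"].round(2))
im=viewer.read_camera("scene"); cv2.imwrite("pics/pick.png",cv2.resize(im[150:300,100:300],None,fx=4,fy=4)[:,:,::-1])
im=viewer.read_camera("top"); cv2.imwrite("pics/pickt.png",cv2.resize(im[230:380,380:580],None,fx=4,fy=4)[:,:,::-1])
E
```

```text
4.1 [ 1.067  0.399 -0.613  1.805  0.265  1.021  2.186] [ 448.4 -333.5  179.7] [-0.32 -0.4   0.32]
4.8917 [ 449.4 -333.3   84.7] [0.21 0.54 0.47]
```

View pics/pick.png

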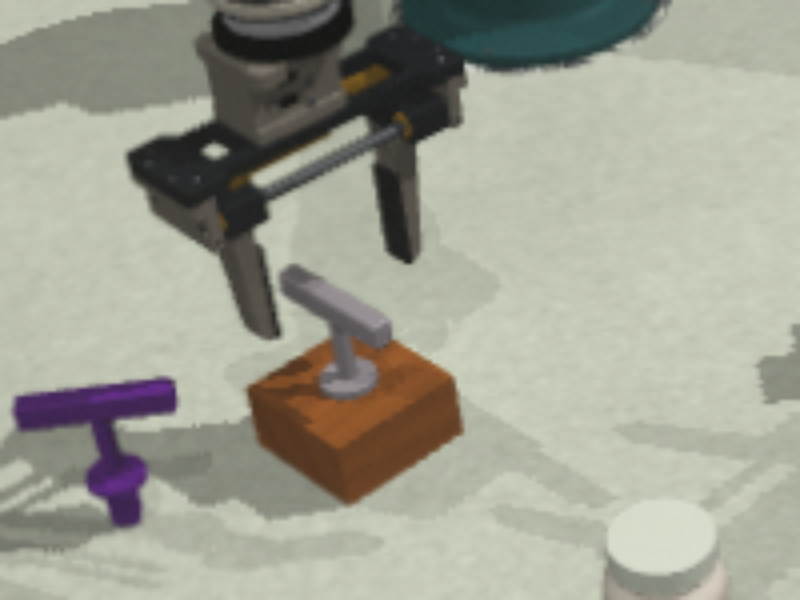

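View pics/pickt.png

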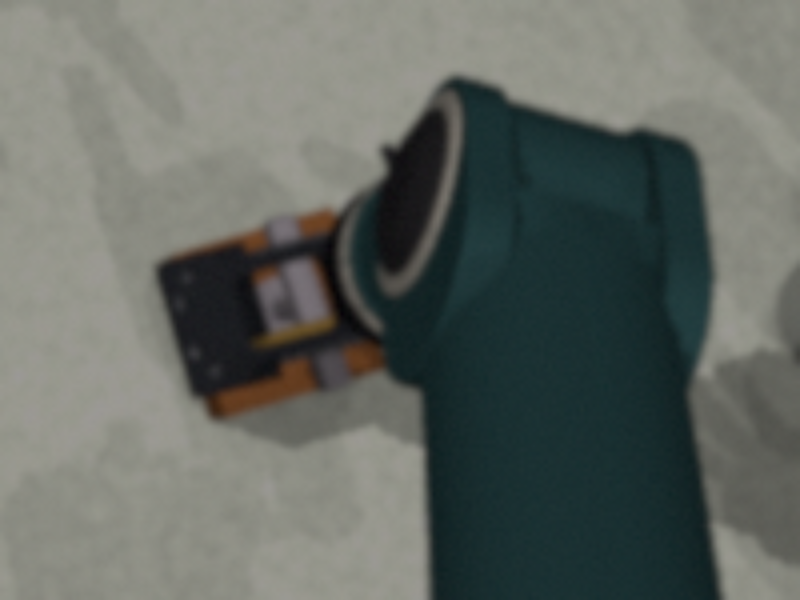

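The scene crop shows the fingers straddling the bar, with tips at about (262,337) and (405,262). The tips look a little high, so I'll check the projection.

```bash
python3 - <<'E'
from h import *
o=robot.observe();p=o["tcp_pos"];R=Ro.from_rotvec(o["tcp_rot"]).as_matrix();print(R.round(3))
c=lambda X:((proj("scene",X)-[100,150])*4).round(0)
print(c(p),c(p+46*R[:,1]),c(p-46*R[:,1]),"bar top centre",c([448.7,-333,112]),"collar", c([448.7,-333,48]))
for s in(1,-1):
  for z in (100,110,120): print(s,z,c([*(p+s*46*R[:,1])[:2],z]))
E
```

```text
[[ 0.002 -0.262  0.965]
 [-0.001  0.965  0.262]
 [-1.    -0.002  0.001]]
[342. 330.] [403. 295.] [279. 365.] bar top centre [336. 293.] collar [352. 377.]
1 100 [400. 276.]
1 110 [397. 262.]
1 120 [395. 249.]
-1 100 [275. 346.]
-1 110 [272. 332.]
-1 120 [269. 318.]
```

When open, the finger tips sit about 20 mm higher, because the linkage swings them. They extend again as they close, so the grasp height is still right. I'll close now.

```bash
python3 - <<'E'
from h import *
grip(0.0,60)
o=robot.observe();print(o["t"],o["grip_width"]*92,o["tcp_pos"].round(1),o["contact_force"].round(2),o["wrist_torque"].round(2))
im=viewer.read_camera("scene"); cv2.imwrite("pics/pick2.png",cv2.resize(im[150:300,100:300],None,fx=4,fy=4)[:,:,::-1])
E
```

```text
6.3417 0.24560945756673763 [ 450.  -335.1   85.4] [ 1.25 -3.45  5.44] [-0.7  -0.22 -0.01]
```

View pics/pick2.png

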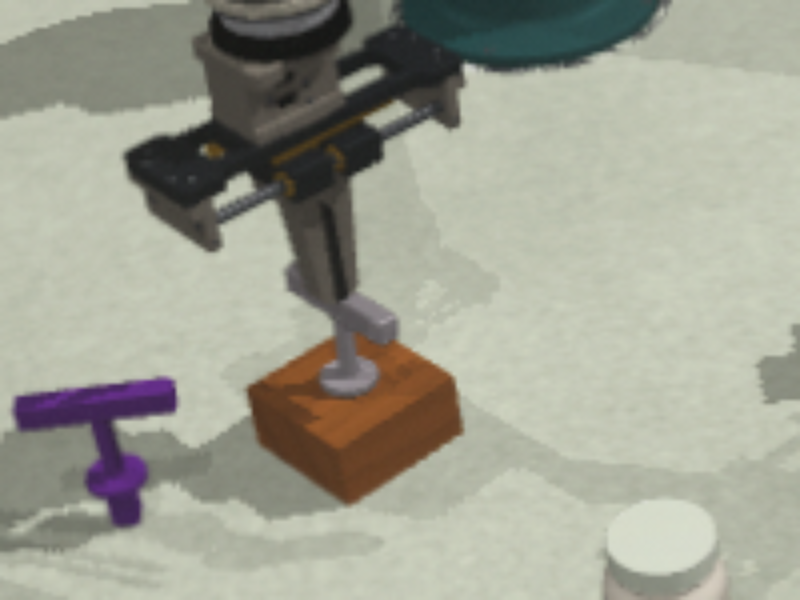

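The gripper shut completely (0.25 mm) without taking the bar. The tips are at about (340,300) in the crop, which is bar-top height at z≈110, while the reported TCP is at z=85. The real tip doesn't match the reported TCP, so I'll lift and measure the shut tips with the cameras.

```bash
python3 - <<'E'
from h import *
grip(0.3,20)
robot.servo_line([448.7,-333,200],feed=200)
grip(0.0,20)
o=robot.observe();print(o["t"],o["grip_width"]*92,o["tcp_pos"].round(1),o["tcp_rot"],o["contact_force"].round(2),o["wrist_torque"].round(2))
for c in("scene","top"):
    im=viewer.read_camera(c);u=proj(c,o["tcp_pos"]);print(c,u)
    x,y=int(u[0])-50,int(u[1])-40;print(x,y)
    cv2.imwrite(f"pics/tip_{c}.png",cv2.resize(im[y:y+75,x:x+100],None,fx=8,fy=8,interpolation=cv2.INTER_CUBIC)[:,:,::-1])
E
```

```text
8.2333 0.5999066535334073 [ 448.7 -333.   199.8] [-0.2080172   1.56087299  0.20844195] [-0.05  0.24  0.53] [ 0.06 -0.1  -0.  ]
scene [177.94462684 192.18872888]
127 152
top [468.44877039 301.176017  ]
418 261
```

View pics/tip_scene.png

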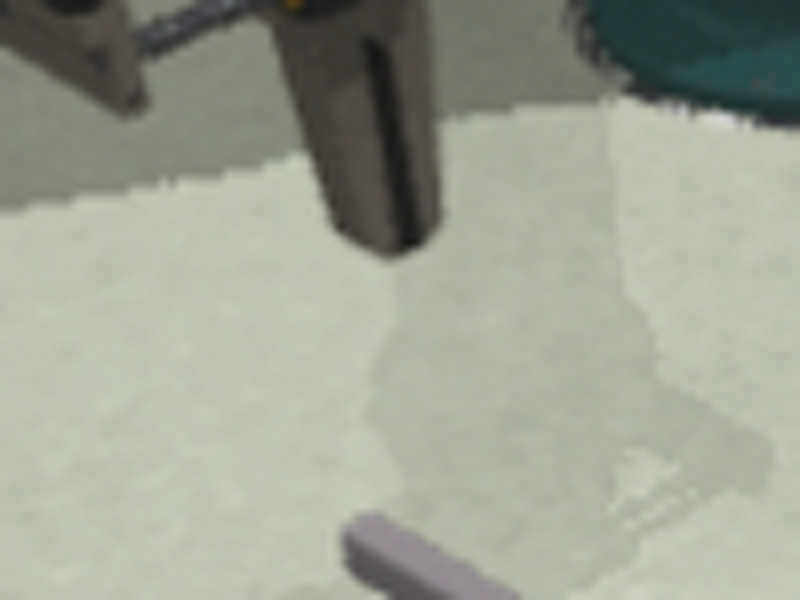

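View pics/tip_top.png

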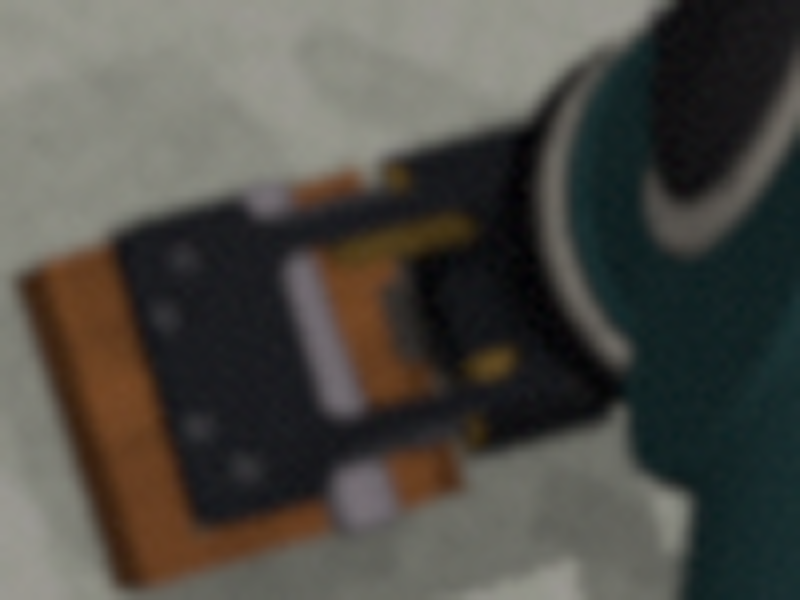

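```bash
python3 - <<'E'
from h import *
for c in("scene","top"):
    i=viewer.camera_info(c);print(c,-i["R"].T@i["t"])
p=np.array([255.7,-597,185.5]);y=np.array([.394,-.919,0])
for c in("scene","top"):
    for s in(46,0,-46): print(c,s,proj(c,p+s*y).round(1))
r=np.radians
for k,(P,ph) in enumerate([((480,-160,210),105),((480,-160,210),15),((480,-160,210),-75)]):
    robot.movep(P,down(r(ph)))
    o=robot.observe();print(o["t"],o["tcp_pos"].round(1),o["joints"].round(2))
    T=[]
    for c in("scene","top"):
        im=viewer.read_camera(c);u=proj(c,o["tcp_pos"])
        x,y=int(u[0])-25,int(u[1])-37;print(c,u.round(1),x,y)
        T.append(cv2.resize(im[y:y+50,x:x+50],None,fx=8,fy=8,interpolation=cv2.INTER_CUBIC)[:,:,::-1])
    cv2.imwrite(f"pics/tv{k}.png",np.hstack(T))
E
python3 - <<'E'
import cv2,numpy as np
s=cv2.imread('pics/scene0.png')[130:200,0:80];t=cv2.imread('pics/top0.png')[395:465,560:640]
cv2.imwrite('pics/ini.png',np.hstack([cv2.resize(a,None,fx=5,fy=5,interpolation=2) for a in(s,t)]))
E
```

```text
scene [1463.32210997 -612.31700655  855.88367762]
top [ 359.48006889  -54.76669161 1223.13837856]
scene 46 [ 26.4 203.6]
scene 0 [ 43.7 194.3]
scene -46 [ 60.4 185.4]
top 46 [633.4 397.1]
top 0 [612.1 407.5]
top -46 [590.5 417.9]
9.0667 [ 479.9 -161.8  210. ] [ 0.87  0.28 -0.71  1.89  0.21  1.05  1.9 ]
scene [251.  172.5] 225 135
top [376.1 283. ] 351 245
10.5 [ 479.9 -160.5  209.9] [ 0.65  0.24 -0.45  1.9   0.12  1.03  0.41]
scene [251.5 172.4] 226 135
top [375.4 283. ] 350 245
11.9583 [ 480. -160.  210.] [ 0.46  0.21 -0.23  1.91  0.06  1.02 -1.11]
scene [251.7 172.3] 226 135
top [375.2 282.9] 350 245
```

View pics/tv0.png

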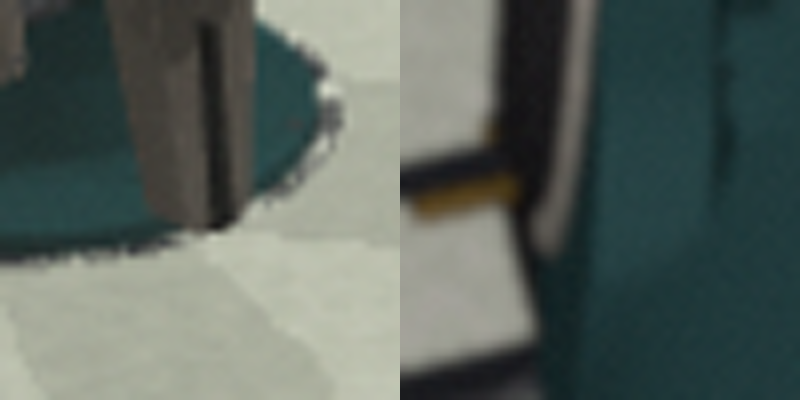

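View pics/tv1.png

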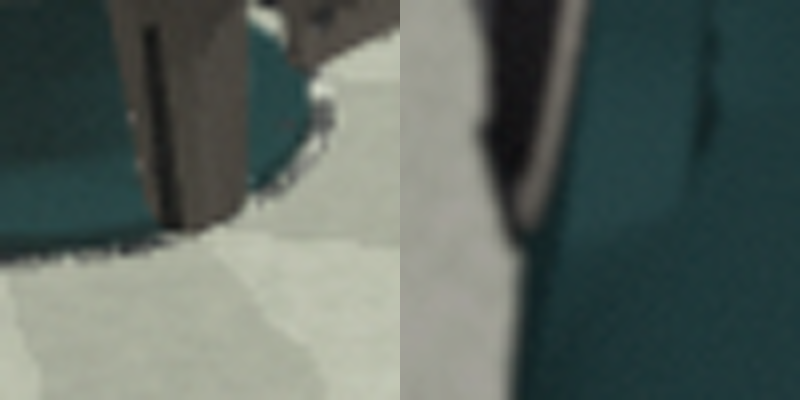

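View pics/tv2.png

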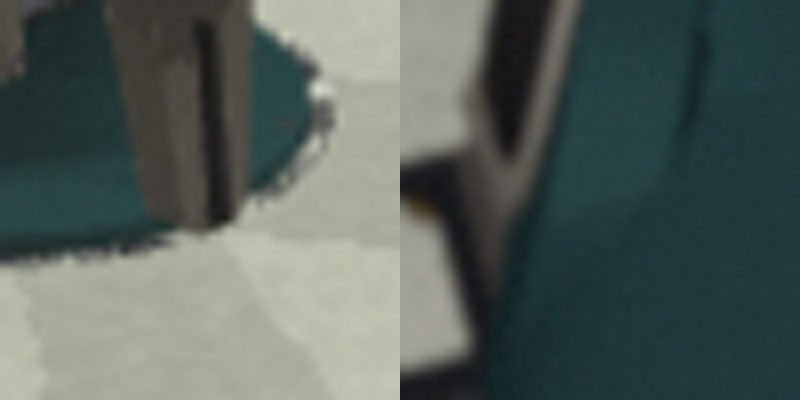

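View pics/ini.png

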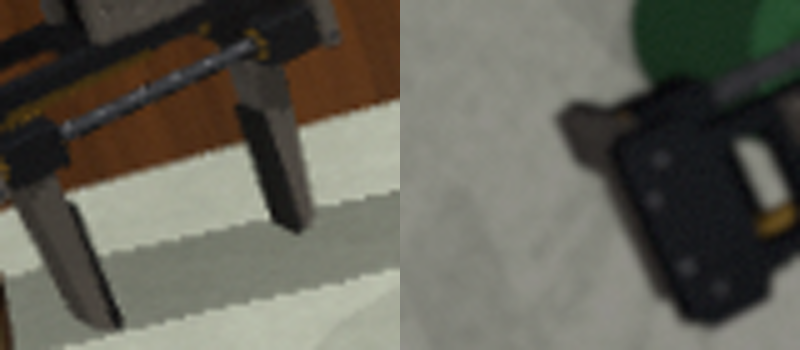

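In all three poses the shut tip shows about 10 px above its projection and is symmetric under rotation. That points to a vertical offset, with the real tip roughly 25–30 mm above the reported TCP. I'll confirm it by touching the clear table lightly in small steps.

```bash
python3 - <<'E'
from h import *
print("base",proj("scene",(0,0,0)),proj("top",(480,-160,0)))
P=[480,-160]
robot.servo_line([*P,20],feed=250)
o=robot.observe();f0=o["contact_force"];print(o["t"],o["tcp_pos"].round(1),f0.round(2))
im=viewer.read_camera("scene");u=proj("scene",o["tcp_pos"]);x,y=int(u[0])-50,int(u[1])-45;print(u,x,y)
cv2.imwrite("pics/near.png",cv2.resize(im[y:y+75,x:x+100],None,fx=8,fy=8,interpolation=2)[:,:,::-1])
z=20
while z>-40:
    z-=4
    try: robot.servo_line([*P,z],feed=40)
    except Exception as e: print(e);break
    o=robot.observe();f=(o["contact_force"]-f0)
    print(z,o["tcp_pos"].round(1),f.round(1))
    if f[2]>4: break
print(o["t"])
E
```

```text
base [233.00136927 150.43776968] [365.35881953 294.17901646]
12.9667 [ 480.9 -160.2   20.8] [ 0.31 -0.61  0.08]
[257.57489656 235.81824176] 207 190
16 [ 480.4 -160.2   16.6] [-0.1  0.2 -0.8]
12 [ 479.8 -159.9   11.9] [0.  1.3 0.8]
8 [ 479.7 -159.9    7.7] [-0.6  1.1  0.6]
4 [ 479.7 -159.9    3.7] [-0.4  0.8 -0.3]
0 [ 4.798e+02 -1.599e+02 -3.000e-01] [ 0.2  0.6 -0.2]
-4 [ 479.7 -159.9   -4.3] [-0.1  0.4  0.5]
-8 [ 479.8 -160.    -8.3] [-0.3  0.9 -0.1]
-12 [ 479.7 -160.   -12.3] [-0.   0.2 -0.3]
-16 [ 479.8 -159.9  -16.3] [ 0.9  0.8 -0.5]
-20 [ 479.8 -159.9  -20.3] [-0.2  1.  -0.3]
-24 [ 479.8 -159.9  -24.3] [ 0.1  0.3 -0.5]
-28 [ 480.6 -160.2  -27.8] [-1.1  0.   3. ]
-32 [ 480.6 -160.2  -28. ] [-11.6   4.1  45.8]
16.2667
```

View pics/near.png

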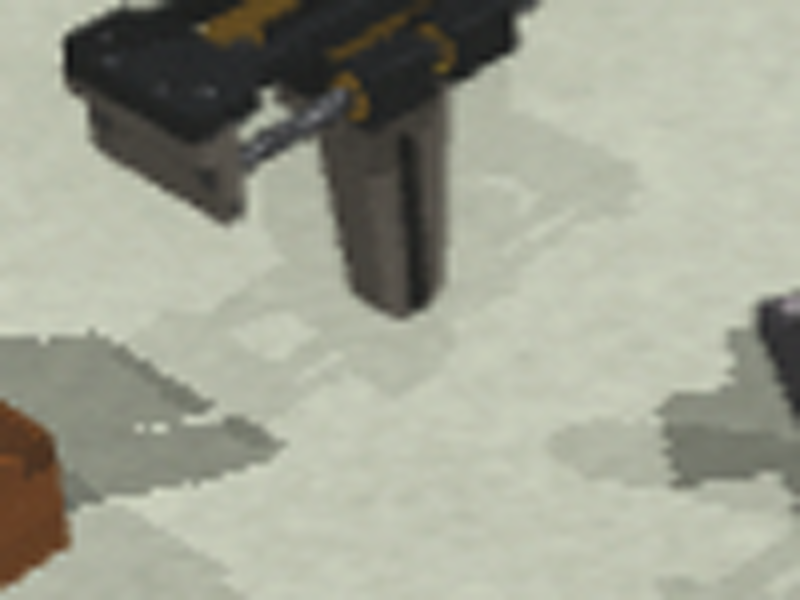

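The table contact came at reported z ≈ -27.7, so the real tip sits 27.7 mm above the reported TCP. I'll correct all heights by that and pick again.

```bash
cat >> h.py <<'E'
DZ=27.7
r=np.radians
def P(x,y,ztip): return [x,y,ztip-DZ]
def st(l=""):
    o=robot.observe();p=o["tcp_pos"].copy();p[2]+=DZ
    print(l,"t",round(o["t"],2),"tip",p.round(1),"F",o["contact_force"].round(1),"M",o["wrist_torque"].round(2),"w",round(o["grip_width"]*92,1),"q7",o["joints"][6].round(2)); return o
E
python3 - <<'E'
from h import *
print(proj("scene",(480.9,-160.2,48.5)))
robot.servo_line(P(480,-160,200),feed=300)
robot.movep(P(448.7,-333,200),down(r(105.2)))
grip(1.0)
robot.servo_line(P(448.7,-333,84),feed=200); st("down")
grip(0.0,60); st("shut")
im=viewer.read_camera("scene"); cv2.imwrite("pics/pick3.png",cv2.resize(im[150:300,100:300],None,fx=4,fy=4)[:,:,::-1])
E
```

```text
[256.77066217 227.22045146]
down t 21.67 tip [ 449.6 -332.9   84.9] F [ 0.  -1.   0.4] M [ 0.06 -0.12 -0.05] w 92.0 q7 1.68
shut t 22.82 tip [ 448.6 -333.1   83.9] F [ 0.2 -0.9 -1.1] M [-0.01 -0.18 -0.01] w 14.5 q7 1.68
```

View pics/pick3.png

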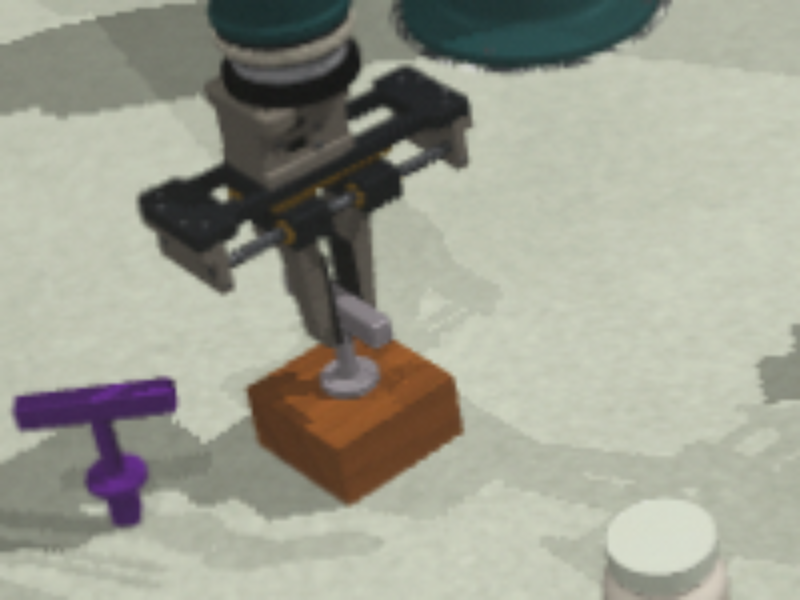

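The grip is at 14.5 mm on the bar. Now I'll lift and carry the key above the drive.

```bash
python3 - <<'E'
from h import *
robot.servo_line(P(448.7,-333,200),feed=150); st("lift")
robot.movep(P(570.5,-4.7,200),down(r(160.5))); st("over")
robot.servo_line(P(570.5,-4.7,152),feed=150); o=st("foot at 81")
print(o["joints"].round(2), Ro.from_rotvec(o["tcp_rot"]).as_matrix().round(3).tolist())
im=viewer.read_camera("scene"); cv2.imwrite("pics/ov.png",cv2.resize(im[170:245,280:380],None,fx=8,fy=8,interpolation=2)[:,:,::-1])
im=viewer.read_camera("top"); cv2.imwrite("pics/ovt.png",cv2.resize(im[205:280,245:345],None,fx=8,fy=8,interpolation=2)[:,:,::-1])
E
```

```text
lift t 23.79 tip [ 447.9 -332.9  199.1] F [ 1.1  0.2 -3.1] M [ 0.12 -0.14  0.04] w 14.1 q7 1.78
over t 25.11 tip [570.6  -6.5 199.6] F [ 0.6 -0.2 -1.8] M [ 0.09 -0.08  0.01] w 14.5 q7 2.06
foot at 81 t 25.57 tip [570.5  -5.2 152. ] F [ 0.5 -0.3 -1.8] M [ 0.11 -0.1  -0.03] w 14.3 q7 2.03
[ 0.83  0.88 -1.33  1.8   0.91  1.24  2.03] [[-0.0, -0.942, 0.335], [0.0, 0.335, 0.942], [-1.0, 0.001, 0.0]]
```

View pics/ov.png

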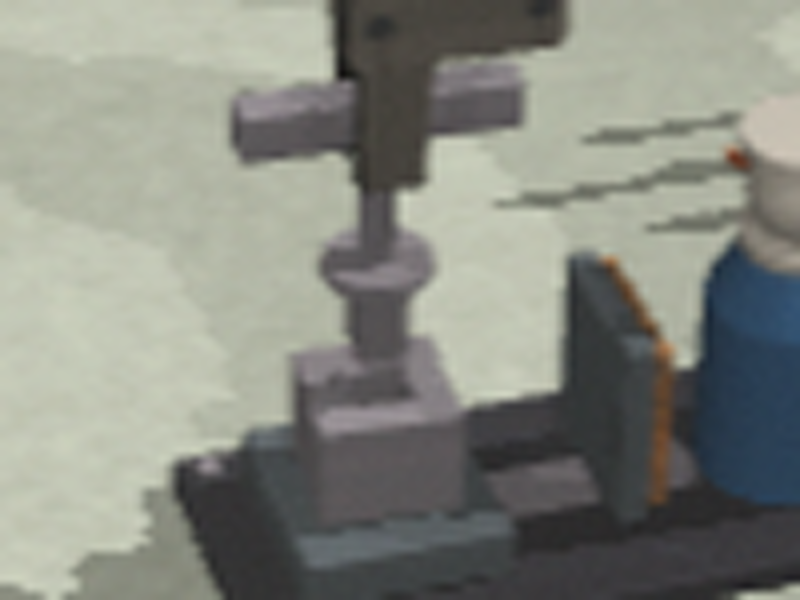

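View pics/ovt.png

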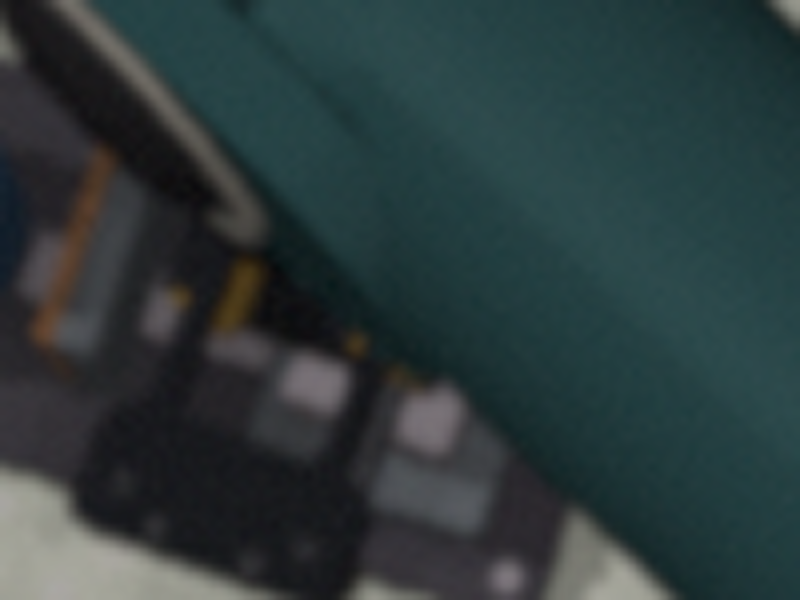

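```bash
python3 - <<'E'
from h import *
c=lambda X:((proj("scene",X)-[280,170]+.5)*8-.5).round(0)
b=np.array([np.cos(r(70.5)),np.sin(r(70.5)),0]);n=np.array([b[1],-b[0],0])
k=np.array([570.5,-5.2,81])
print("bar end front-top corners L/R",[c(k-45*b+s*7.5*n+[0,0,z]) for s in(1,-1) for z in (81,99)],"\nR",[c(k+45*b+s*7.5*n+[0,0,z]) for s in(1,-1) for z in(81,99)])
print("collar",c(k+[0,0,38]),c(k+[0,0,32])); 
m=[np.array([570.5,-4.7,69])+23*(sx*b+sy*n) for sx,sy in((1,1),(1,-1),(-1,-1),(-1,1))]
print("drive",[c(x) for x in m])
cw=lambda v:v
dx=c(k+[10,0,35])-c(k+[0,0,35]);dy=c(k+[0,10,35])-c(k+[0,0,35]);print(dx,dy)
E
```

```text
bar end front-top corners L/R [array([244., 173.]), array([244., 122.]), array([233., 147.]), array([232.,  96.])] 
R [array([534., 134.]), array([535.,  84.]), array([520., 108.]), array([522.,  58.])]
collar [383. 258.] [383. 274.]
drive [array([473., 420.]), array([435., 337.]), array([295., 358.]), array([330., 441.])]
[18. 15.] [ 27. -10.]
```

The scene crop shows the key's shank directly above the socket. Collar centre (378,262) and drive top (377,385) share the same small bias from projection, so they are aligned. I'll descend in guarded steps.

```bash
python3 - <<'E'
from h import *
o=robot.observe();f0=o["contact_force"]
z=152
while z>104:
    z-=4 if z>112 else 2
    robot.servo_line(P(570.5,-4.7,z),feed=60)
    o=robot.observe();f=o["contact_force"]-f0
    print(z,(o["tcp_pos"]+[0,0,DZ]).round(1),f.round(1),o["wrist_torque"].round(2))
    if np.linalg.norm(f)>12: break
print(o["t"])
im=viewer.read_camera("scene"); cv2.imwrite("pics/ins.png",cv2.resize(im[170:245,280:380],None,fx=8,fy=8,interpolation=2)[:,:,::-1])
E
```

```text
148 [570.6  -4.8 148.2] [ 0.1 -0.5 -1. ] [ 0.13 -0.09 -0.01]
144 [570.3  -4.7 143.7] [ 0.8 -0.4 -0.9] [ 0.12 -0.05  0.  ]
140 [570.3  -4.8 139.7] [-0.1 -0.4 -1.5] [ 0.12 -0.07 -0.05]
136 [570.4  -4.7 135.8] [ 0.3 -0.5 -0.5] [ 0.15 -0.1  -0.03]
132 [571.4  -4.1 134.7] [-4.4 -1.6 17.3] [-0.41  0.97 -0.05]
26.925
```

View pics/ins.png

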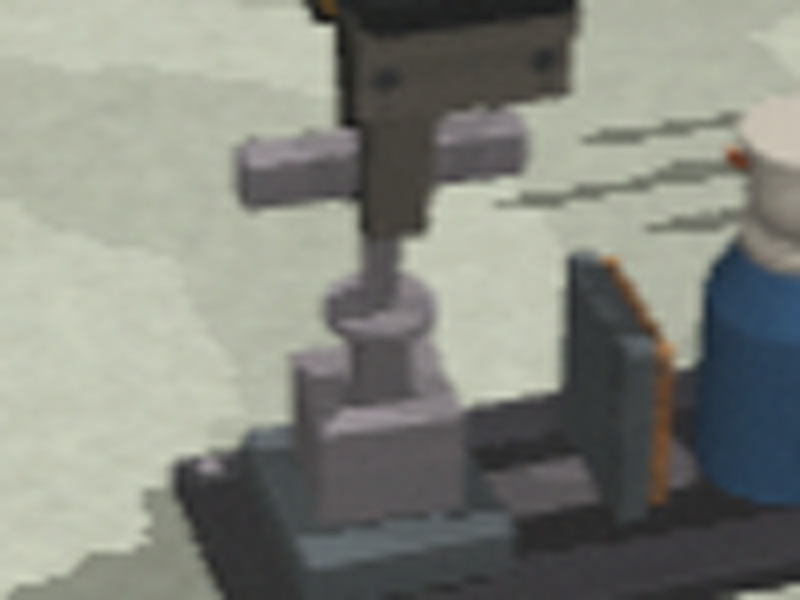

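Contact came with the foot about 5 mm in. The narrowed lead has entered, but the shoulder is catching on the rim, so the lateral error is 1–2.5 mm. I'll do a small offset search with light presses.

```bash
python3 - <<'E'
from h import *
f0=np.array([.5,-.3,-1.8])
offs=[(1,-.7),(-1,.7),(1.2,1.2),(1.8,-1.2),(0,-1.4),(-1.4,0),(1.4,0),(0,1.4),(-1.2,-1.2)]
for dx,dy in offs:
    x,y=570.5+dx,-4.7+dy
    robot.servo_line(P(x,y,137),feed=60)
    robot.servo_line(P(x,y,132.5),feed=40)
    o=robot.observe();f=o["contact_force"]-f0
    print((dx,dy),(o["tcp_pos"]+[0,0,DZ]).round(1),f.round(1),o["wrist_torque"].round(2),round(o["t"],2))
    if abs(f[2])<5:
        z=132
        while z>108:
            z-=3
            robot.servo_line(P(x,y,z),feed=60)
            o=robot.observe();f=o["contact_force"]-f0
            print(z,(o["tcp_pos"]+[0,0,DZ]).round(1),f.round(1),o["wrist_torque"].round(2))
            if np.linalg.norm(f)>15: break
        break
print(o["t"])
im=viewer.read_camera("scene"); cv2.imwrite("pics/ins2.png",cv2.resize(im[170:245,280:380],None,fx=8,fy=8,interpolation=2)[:,:,::-1])
E
```

```text
(1, -0.7) [572.3  -4.8 134.9] [-4.9 -1.2 18.8] [-0.35  1.22 -0.07] 27.48
(-1, 0.7) [569.1  -4.2 131.6] [-0.5 -0.2 -1. ] [ 0.16 -0.1   0.06] 28.0
129 [569.3  -4.  128.6] [-0.1  0.2 -0.3] [ 0.1  -0.13  0.02]
126 [569.4  -4.  125.8] [-0.4  0.1  0.3] [ 0.15 -0.12 -0.02]
123 [569.4  -4.1 122.8] [-0.6  0.6  0.3] [ 0.12 -0.06  0.  ]
120 [569.4  -4.  119.8] [ 0.1  0.1 -1.1] [ 0.11 -0.13 -0.  ]
117 [569.4  -4.  116.8] [ 0.6  0.5 -0.8] [ 0.13 -0.04  0.03]
114 [569.4  -4.  113.8] [-0.5  1.2  0.1] [ 0.17 -0.1  -0.02]
111 [569.4  -4.  110.8] [-1.6 -0.3 -0.6] [ 0.16 -0.07  0.01]
108 [569.4  -4.  107.9] [-0.7 -0.2  0.2] [ 0.05 -0.07 -0.03]
30.0
```

View pics/ins2.png

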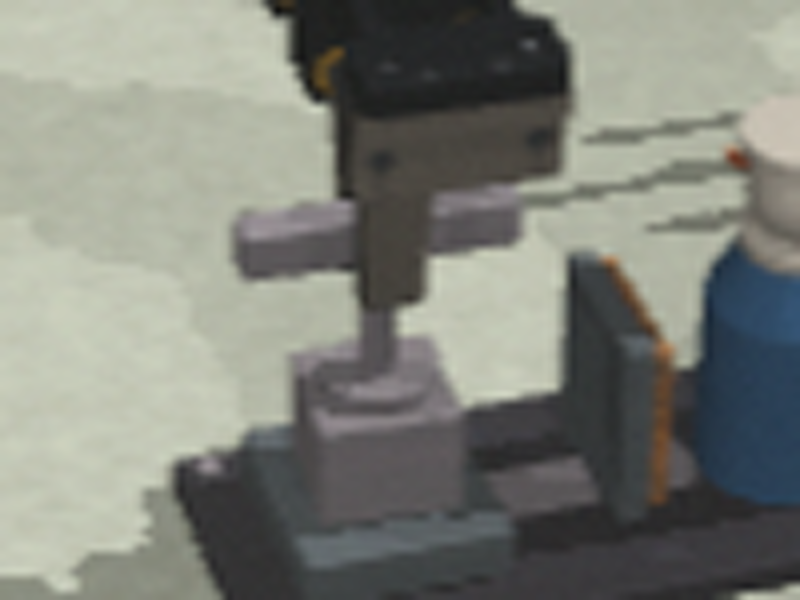

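The key slid in with no force and the collar is practically on the block. I'll go down until it seats, release, and check that it stands.

```bash
python3 - <<'E'
from h import *
f0=np.array([.5,-.3,-1.8]);x,y=569.5,-4.0
z=108
while z>100:
    z-=1; robot.servo_line(P(x,y,z),feed=40)
    o=robot.observe();f=o["contact_force"]-f0;print(z,(o["tcp_pos"]+[0,0,DZ]).round(1),f.round(1))
    if f[2]>6: break
grip(0.45); st("rel")
robot.hold(0.3); st()
im=viewer.read_camera("scene"); cv2.imwrite("pics/rel.png",cv2.resize(im[170:245,280:380],None,fx=8,fy=8,interpolation=2)[:,:,::-1])
E
```

```text
107 [569.7  -4.  107.6] [-2.1  0.2  5.4]
106 [569.9  -4.  107.5] [-3.6 -0.9 12.6]
rel t 31.12 tip [569.5  -4.  105.9] F [ 0.4  0.4 -0.3] M [ 0.12 -0.07 -0.  ] w 41.6 q7 1.99
 t 31.42 tip [569.5  -4.  106. ] F [-1.3  0.6 -0.2] M [ 0.15 -0.06 -0.04] w 41.3 q7 1.99
```

View pics/rel.png

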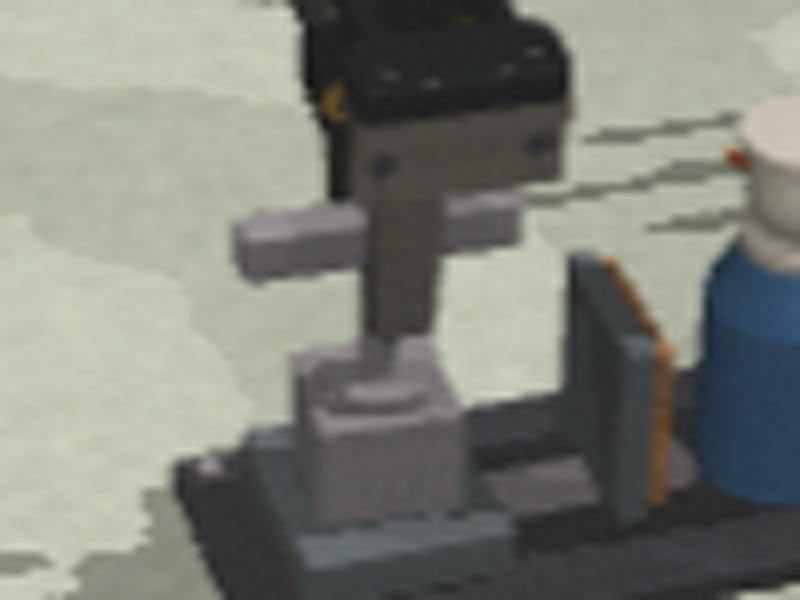

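The crop shows the key standing home (collar on the block at (380,395)) with the fingers open and zero force. I'll regrip and turn clockwise with joint 7.

```bash
python3 - <<'E'
from h import *
robot.servo_line(P(569.5,-4.0,108.5),feed=60)
grip(0.0,60); o=st("grip")
q=np.array(kin.ik(P(569.5,-4.0,108.5),down(r(160.5)))); print((q-o["joints"]).round(3))
tot=0
for d in [8,20,20,20,20,20,20]:
    tot+=d; qq=q.copy(); qq[6]-=r(tot); robot.goto_joints(qq)
    o=st(tot)
    if np.linalg.norm(o["contact_force"])>35 or abs(o["wrist_torque"][2])>1.2: break
im=viewer.read_camera("scene"); cv2.imwrite("pics/turn1.png",cv2.resize(im[170:245,280:380],None,fx=8,fy=8,interpolation=2)[:,:,::-1])
E
```

```text
grip t 32.23 tip [569.5  -4.  108.5] F [ 0.4 -0.  -1.3] M [ 0.12 -0.14 -0.01] w 14.7 q7 1.99
[ 0. -0. -0.  0. -0.  0. -0.]
8 t 32.49 tip [569.6  -4.1 108.5] F [ 0.7 -0.8 -0.2] M [-0.04 -0.23 -0.  ] w 14.3 q7 1.85
28 t 32.92 tip [569.9  -4.4 108.5] F [ 1.7 -1.7 -1.2] M [-0.27 -0.54 -0.04] w 14.4 q7 1.51
48 t 33.34 tip [569.9  -4.4 108.5] F [ 3.2 -1.7 -1.8] M [-0.47 -0.9   0.02] w 14.6 q7 1.16
68 t 33.77 tip [570.   -4.6 108.6] F [ 3.7 -2.9 -1.6] M [-0.83 -1.14  0.02] w 14.7 q7 0.81
88 t 34.19 tip [570.   -4.8 108.6] F [ 3.4 -3.2 -2.2] M [-0.94 -1.17 -0.  ] w 14.4 q7 0.46
108 t 34.62 tip [570.   -5.  108.6] F [ 2.8 -3.7  0.1] M [-1.1  -1.11 -0.  ] w 14.5 q7 0.11
128 t 35.04 tip [569.9  -5.2 108.6] F [ 2.3 -4.2 -0.6] M [-1.18 -1.01  0.05] w 14.5 q7 -0.24
```

View pics/turn1.png

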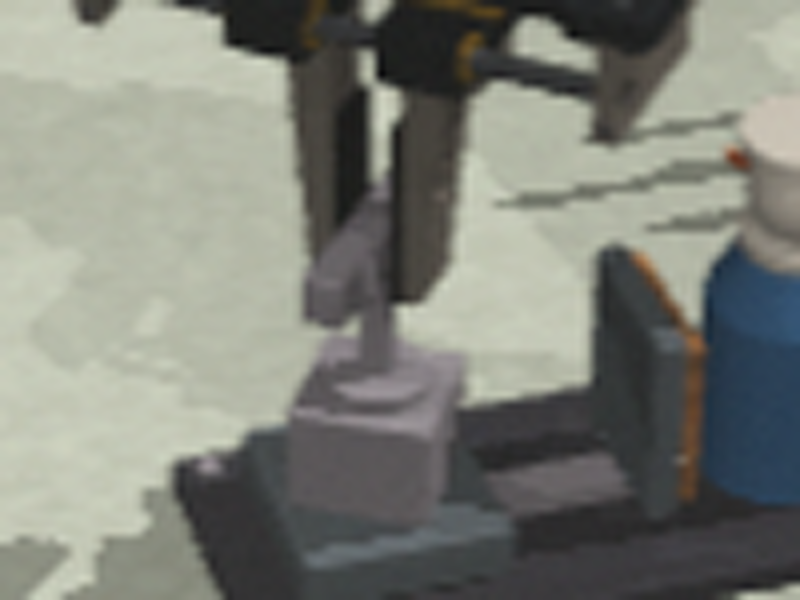

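The drive is turning: the jaw moved from about x=610 to 645 in the crop and the lateral force is about 5 N. I'll continue, with smaller steps near the stop.

```bash
python3 - <<'E'
from h import *
q=robot.observe()["joints"].copy(); 
q=np.array(kin.ik(P(569.9,-4.6,108.5),down(r(160.5-128)))); print(q.round(2), robot.observe()["joints"].round(2))
tot=128
robot.goto_joints(q)
for d in [20,20,20,20,6]+[4]*8:
    tot+=d; qq=q.copy(); qq[6]-=r(tot-128); robot.goto_joints(qq)
    o=st(tot); e=o["joints"][6]-qq[6]
    print("   tau",o["joint_torque"].round(2)[[4,6]],"err7",e.round(3))
    if np.linalg.norm(o["contact_force"])>35 or abs(o["wrist_torque"][2])>1.0 or abs(o["joint_torque"][6])>1.2 or abs(e)>.05: break
for c in("scene","top"):
    im=viewer.read_camera(c); cv2.imwrite(f"pics/turn2{c}.png",cv2.resize(im[170:245,280:380] if c=="scene" else im[190:265,220:320],None,fx=8,fy=8,interpolation=2)[:,:,::-1])
E
```

```text
[ 0.8   0.92 -1.28  1.83  0.97  1.18 -0.24] [ 0.8   0.92 -1.28  1.83  0.97  1.18 -0.24]
148 t 35.77 tip [569.9  -5.4 108.6] F [ 2.3 -5.4  0.7] M [-1.37 -0.72  0.04] w 14.4 q7 -0.59
   tau [-1.72 -0.07] err7 0.001
168 t 36.19 tip [569.7  -5.5 108.5] F [ 0.7 -4.7  1.6] M [-1.48 -0.53  0.04] w 14.2 q7 -0.94
   tau [-1.65 -0.07] err7 0.001
188 t 36.62 tip [569.5  -5.5 108.5] F [ 1.3 -4.8  1.9] M [-1.46 -0.39  0.01] w 14.8 q7 -1.29
   tau [-1.54 -0.07] err7 0.001
208 t 37.04 tip [569.2  -5.5 108.5] F [ 1.2 -4.9  1.9] M [-1.43 -0.17 -0.01] w 14.5 q7 -1.64
   tau [-1.38 -0.07] err7 0.001
214 t 37.29 tip [569.2  -5.5 108.5] F [ 0.4 -6.5  1.6] M [-1.42 -0.15  0.02] w 14.6 q7 -1.74
   tau [-1.33 -0.11] err7 0.001
218 t 37.54 tip [569.1  -5.4 108.5] F [ 0.3 -4.4  2.3] M [-1.43 -0.06  0.13] w 14.5 q7 -1.81
   tau [-1.29 -0.1 ] err7 0.001
222 t 37.79 tip [569.1  -5.4 108.5] F [-0.2 -5.7  2.1] M [-1.46 -0.08  0.03] w 14.7 q7 -1.88
   tau [-1.26 -0.1 ] err7 0.001
226 t 38.04 tip [569.   -5.4 108.5] F [-0.1 -5.   1.6] M [-1.42 -0.1  -0.  ] w 14.7 q7 -1.95
   tau [-1.22 -0.1 ] err7 0.001
230 t 38.29 tip [569.   -5.4 108.5] F [ 0.1 -5.8  1.8] M [-1.37 -0.01  0.01] w 14.3 q7 -2.02
   tau [-1.19 -0.1 ] err7 0.001
234 t 38.54 tip [569.   -5.3 108.5] F [-1.  -5.2  1.8] M [-1.44  0.07 -0.03] w 14.4 q7 -2.09
   tau [-1.13 -0.11] err7 0.001
238 t 38.79 tip [568.9  -5.3 108.5] F [-0.1 -5.8  2. ] M [-1.43  0.09  0.48] w 14.4 q7 -2.16
   tau [-1.34 -0.57] err7 0.002
242 t 39.04 tip [568.7  -5.1 108.5] F [-1.  -6.6  3.5] M [-1.47  0.18  1.15] w 14.7 q7 -2.23
   tau [-1.5 -1.2] err7 0.004
```

View pics/turn2scene.png

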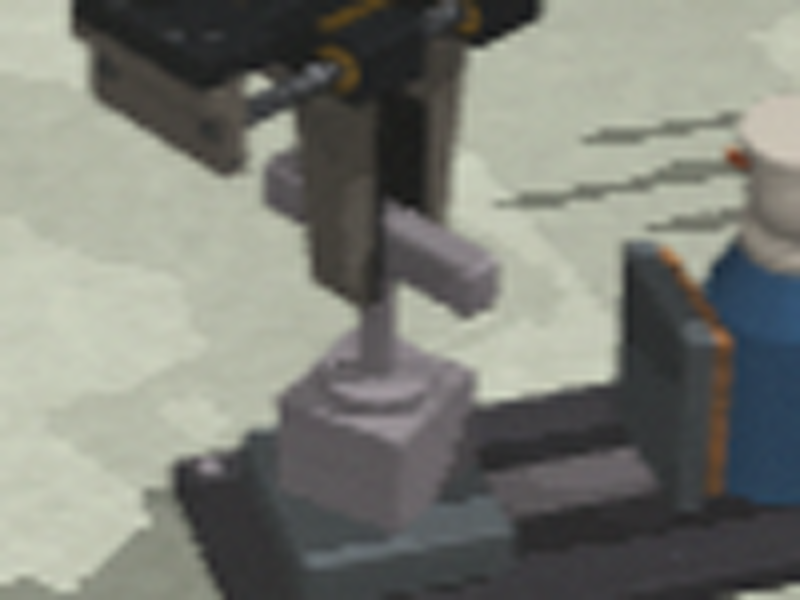

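View pics/turn2top.png

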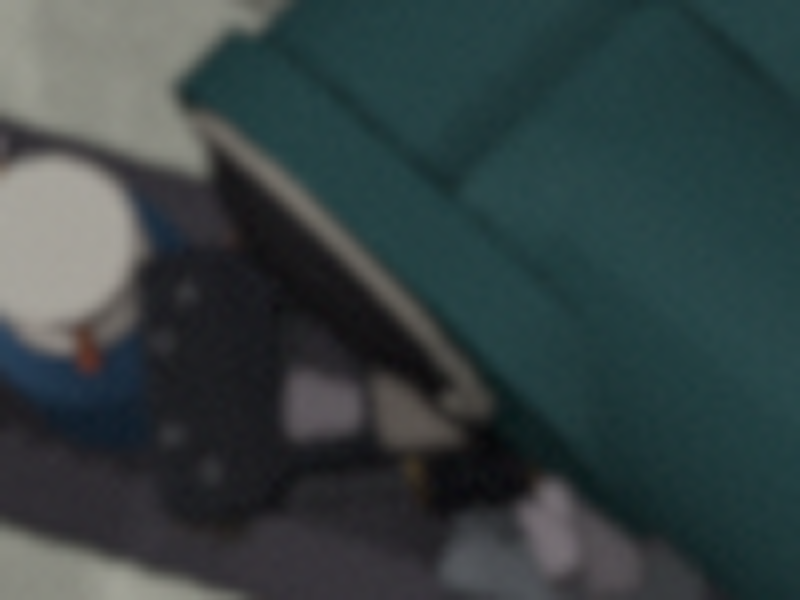

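Torque jumped from 0.1 to 1.2 N m between 234° and 242°, which matches the stop. The jaw's cork face is at the figure, around (720,410) in the crop. I'll unload the torque, release and retreat upward, then check.

```bash
python3 - <<'E'
from h import *
q=robot.observe()["joints"].copy(); q[6]+=r(5); robot.goto_joints(q); st("unload")
grip(0.5); o=st("open")
p=o["tcp_pos"]; robot.servo_line([p[0],p[1],230-DZ],feed=150); st("up")
robot.movep(P(450,-200,260),down(r(0))); st("away")
robot.hold(0.2)
for c in("scene","top"):
    im=viewer.read_camera(c); cv2.imwrite(f"pics/end_{c}.png",im[:,:,::-1])
    cv2.imwrite(f"pics/endz_{c}.png",cv2.resize(im[165:255,300:420] if c=="scene" else im[190:280,210:330],None,fx=6.5,fy=6.5,interpolation=2)[:,:,::-1])
    for n in ["key","drive_mouth","figure","jar","cup","jaw_face"]:
        for d in viewer.pinpoint(n,c): print(c,n,round(d["confidence"],2),toworld(c,d["at"]).round(1))
E
```

```text
unload t 39.39 tip [568.6  -5.3 108.5] F [ 2.2 -4.5  0.2] M [-1.27 -0.5   0.31] w 14.7 q7 -2.14
open t 40.02 tip [568.6  -5.  108.5] F [0.2 0.2 0.1] M [ 0.01 -0.06 -0.07] w 46.2 q7 -2.14
up t 40.98 tip [568.1  -5.3 229.1] F [-0.4 -0.2 -1.2] M [-0.04 -0.   -0.02] w 46.3 q7 -2.05
away t 42.69 tip [ 450.1 -199.6  259.9] F [ 0.1  0.2 -1. ] M [-0.06 -0.08  0.02] w 45.9 q7 -0.08
scene key 0.94 [566.9  -2.9  38.9]
scene key 0.6 [ 443.1 -479.7    1.5]
scene drive_mouth 0.67 [568.9  -1.7  69.7]
scene figure 0.76 [612.4 128.3  11.4]
scene jar 0.78 [ 7.152e+02 -2.620e+02  6.000e-01]
scene cup 0.63 [7.479e+02 1.036e+02 6.000e-01]
scene jaw_face 0.54 [597.3  98.   53.9]
top key 0.97 [ 440.8 -479.6   -2.8]
top key 0.71 [570.1  -4.2  43.5]
top drive_mouth 0.83 [567.7  -4.3  69. ]
top figure 0.77 [616.2 125.5  10.1]
top jar 0.6 [ 719.5 -263.7    2.9]
top jar 0.37 [570.2  -4.5  40.2]
top jaw_face 0.92 [600.4  98.1  56.3]
```

View pics/endz_scene.png

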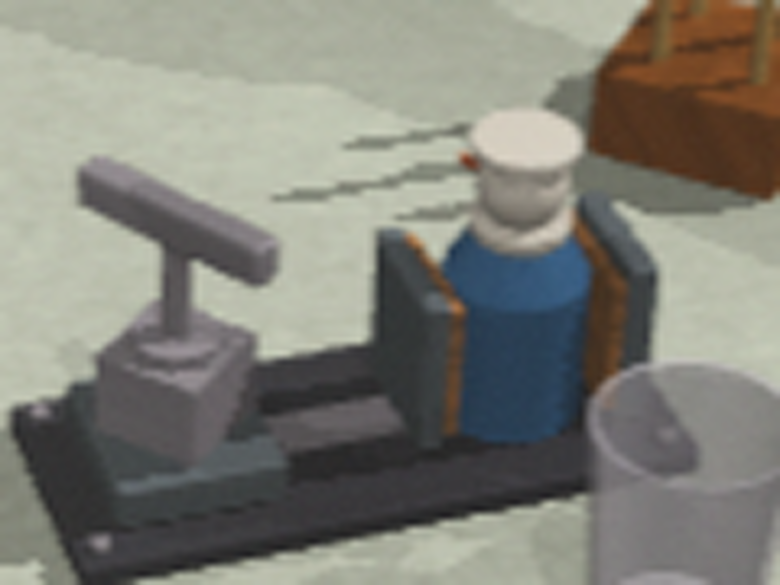

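View pics/endz_top.png

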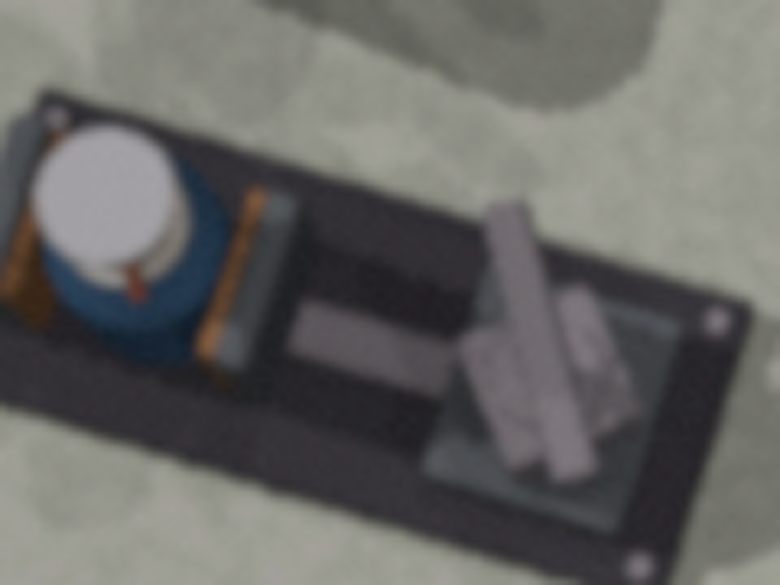

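View pics/end_scene.png

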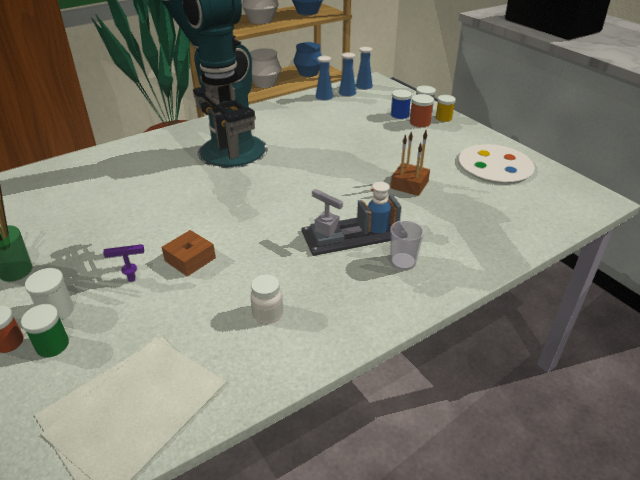

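Final pictures: the key stands with its collar on the drive, the cork jaw touches the figure, and the jar, cup and figure are unmoved. A last check of the drive angle from the block's edges, then I'll hand it in.

```bash
python3 - <<'E'
from h import *
z=lambda p:ray("top",np.array([(p[0]+.5)/6.5-.5+210,(p[1]+.5)/6.5-.5+190]),69)
for a,b in [((462,342),(515,472)),((578,285),(640,412))]:
    d=z(b)-z(a);print(np.degrees(np.arctan2(d[1],d[0]))%90,np.linalg.norm(d))
# expected at stop
print("expected mod 90 at stop",(74.4-np.degrees(4.0))%90,"at 3.75",(74.4-np.degrees(3.75))%90)
robot.job_done()
E
```

```text
22.979747174029825 46.060424430220195
26.384818427268527 46.51035628520166
expected mod 90 at stop 25.216881947670714 at 3.75 39.54082682594131
the job is handed in; nothing more can be done
```

The job is handed in. The key stands home in the drive, the jaw is up against the figure, and the drive is at its stop.

**What I did:**
- **Pick:** The first pick failed because the fingers closed above the bar. I touched the clear table with the shut fingers and found the real tips sit about 27.7 mm above the reported TCP. With that correction the second pick held the bar at 14.5 mm.
- **Insertion:** The first try at the socket caught on the rim, and a shift of about 1.2 mm let the key slide in without force. I seated it with about 12 N and let go. It stood by itself before any turning.
- **Turning:** I gripped the handle again and turned it clockwise in one 242° stroke, so no re-grip was needed along the way. Torque rose from about 0.1 to 1.2 N m at the end. I then unloaded, released and backed away.

**Last checks:**
- **Drive angle:** The block's edges measure 23–26° (mod 90). 25.2° is expected at the 4.0 rad stop and 39.5° at 3.75 rad.
- **Jaw:** It travelled about 19.6 mm, which is about 3.9 rad.
- **Key:** Its foot is about 26–30 mm below the mouth by the network readings, each good to about 4 mm. The low end falls short of the required 27 mm. The pictures show the collar resting on the block, so I take it as home. It stands upright within a few millimetres of the centre.
- **Bystanders:** The figure, jar and cup are within a few millimetres of their first places. The top camera did not report the cup at the end, so that check rests on the scene camera alone.
- **Contact and time:** The arm is clear of everything. It was handed in at about 44 s of the 72 s allowed.

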